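# Gauge the depth of a blind bore in a brush block

### The job

Take the depth gauge out of its rest and lower its rod into the white-ringed bore of the wooden brush block, pushing on gently so that the block's face slides the brass stop collar up the rod until the rod stands on the bottom of the bore. Hold it against the bottom with a steady press of about 10 N (the weight of a kilogram) for a second or two, never ramming it (25 N is too much), then let go and leave the gauge standing upright there with its collar flat on the block so that the depth can be read. Do not knock the brush or the other things about.

Things in the scene. Friction and masses are not known exactly. Their poses are not given: they have to be found in the camera images.
- gauge: Depth gauge, loose, about 0.13 kg, standing upright in its rest at the start. A straight steel rod 9 mm thick with black rings every 10 mm; a 22 x 22 mm square orange plastic handle, 45 mm tall, sits on top. Origin at the centre of the rod's lower tip, z along the rod up to the handle, x and y square to the handle's faces. The handle's middle is 147 mm above the origin, its top 170 mm, its bottom 125 mm. The lowest 4 mm of the rod taper to 6 mm.
- gauge_tip (a point): Centre of the rod's lower tip (the same point as the gauge's origin).
- collar_face (a point): Centre of the underside of the gauge's brass stop collar, a disc 30 mm across and 14 mm tall around the rod. It starts 24 mm above the tip. It grips the rod with about 3 N of friction: it stays where it is on the rod (more than the gauge's own weight of 1.3 N) until pushed, and can slide up as far as 70 mm further. It cannot slide lower than its start.
- gauge_rest: Grey painted block 70 x 70 x 40 mm, fixed to the table, origin at the centre of its underside; a vertical hole of 11.5 mm, 34 mm deep, in the middle of its top. The gauge stands in it with the collar resting on the top face.
- brush_block: Brown wooden block 70 mm (x) x 200 mm (y) x 70 mm (z), fixed to the table by a low cleat at each end; origin at the centre of its underside. Two vertical blind bores 11.5 mm wide in its top face, at y = -65 mm (ringed in white paint: the one to gauge) and y = +65 mm (a brush stands in it).
- bore_mouth (a point): Centre of the mouth of the white-ringed bore, in the plane of the block's top face, 70 mm above the table; z points up out of the bore.
- bore_insert: The part of the block that forms the floor of the white-ringed bore. Its origin lies on the bore's axis at table level, NOT at the floor: how deep the bore is differs each time and is not measured (between 32 and 50 mm below the mouth); it must be felt. The floor is flat and hard.
- brush: Short paint brush, 130 mm long, bristles up, loose, standing in the block's other bore and reaching 138 mm above the table; origin at its lower end. Not to be disturbed.
- glass_jar: Amber jar with a red cap, 64 mm across, 100 mm tall, loose; origin at the centre of its underside. Not to be disturbed.
- paint_tin: Paint tin, 76 mm across, 90 mm tall, loose; origin at the centre of its underside. Not to be disturbed.
- red_tub: Red tub, 80 mm across, 80 mm tall, loose; origin at the centre of its underside. Not to be disturbed.
- palette_knife: Palette knife 200 mm long, lying on the table; origin near its middle, its length along x. Not to be disturbed.
- green_lid: Green plastic lid 80 mm across, 12 mm thick, lying on the table; origin at the centre of its underside. Not to be disturbed.
Not all that is in view belongs to the job. Of the things like the gauge, leave any that is turquoise; of the rest the larger one is meant.

How it is judged:
By the outcome, as a careful person would: the job done as asked, in the order asked, and still so for the second after the job is handed in, with the robot touching nothing.
It also fails if it takes over 62 s, if anything falls off the work surface, if the arm or the gripper's body presses on something with over 40 N, if the wrist force passes 120 N, or if a joint passes its speed limit or range.

### The arm

A 6-joint arm with a two-finger parallel gripper is mounted at the origin on the work surface. World frame = base frame: x ahead of the robot, y to its left, z up, the work surface at z = 0. Lengths are in m, angles in rad, forces in N, time in s.
With the tool pointing down it reaches from about 0.35 to 0.975 m from the base axis. Payload 4.9 kg.
Tool frame: the origin (TCP) lies on the mounting face of the last link; the fingertips stand 173 mm ahead of it and the grasp point (between the pads) lies 155 mm ahead of it; z points along the fingers, y is the direction in which the jaws open and shut (so a half turn about z gives the same grasp; the last joint's range is limited). The gripper opens to 85 mm and grips with 20 to 120 N. Pads are 22 mm wide; open, the fingers measure 114 mm over their backs; the gripper's body (76 mm by 85 mm) begins 54 mm behind the grasp point. The pads swing forward as they close: fully open they stand 13 mm farther back than shut.
Start: joints at [-1.291, 0.053, 1.613, -0, 1.476, -0.119], TCP at [0.243, -0.576, 0.405] pointing down, gripper open.
Joint ranges: [-3.01, 3.01], [-1.01, 2.22], [0.06, 2.58], [-1.02, 4.17], [0.09, 2.62], [-3.14, 3.14]. Speed limits (rad/s): [2.57, 2.57, 3.14, 3.14, 3.14, 3.14].

### API

Orientations are given as a unit quaternion [x, y, z, w].
In Python, from plant import bot gives the robot as it stands.
- The arm moves only by the tool move_arm, never from a script. Its argument "rows" is a list that holds one entry, the list of rows, each a list of 6 numbers: the shift along the tool's x, y, z in cm, then the turn, a rotation vector about the tool's x, y, z in degrees. In form: [[[x, y, z, wx, wy, wz], ...]]. A call has 1 to 5 rows; each row is the pose to reach, as a shift and turn from the pose measured when the call began, along the tool's axes at that moment; what a row does not reach only later rows make up. A row lasts 1/10 s, in which the tool goes at most 50 mm and 8.59 degrees, less where a joint would pass 70% of its speed; a pose out of reach is approached as far as the arm can. A call with a gripper value outside its range is refused whole. "hand" is the opening in per cent of the stroke, from 0 (shut) to 100 (fully open), set as the call begins (left out, the last holds). The fingers move at their own pace and stop on an object; "squeeze" is the grip in N (left out, the last holds). Time passes only in rows, so rows that repeat a pose let the fingers close. It gives the time, the measured TCP pose, the force and the opening at its end, in the units of the state.
- bot.get_obs(): the state, without advancing time (a new reading comes with each control period).
- bot.snapshot(name): name is "side" or "top"; returns (picture, depth): 420x560x3 uint8, red, green, blue; 420x560 float32, m along the optical axis (not along the pixel's ray), 0 where there is no reading.
- bot.camera_info(name): a dict with "intrinsics" (3x3 intrinsics, pixels), "rvec" (rotation vector, rad) and "tvec" (3), from world to camera coordinates, as OpenCV has them. Camera axes: x right, y down, z forward; pixel columns grow to the right and rows downward; lengths in m; the calibration is good to about 2 mm. A picture is of the moment at which its call begins. camera_info takes no time and is no camera call.
- bot.hand_in(): hands the job in, once; it reports no verdict.
The state is a dict: "time_s": time; "joints": joint angles; "qvel": joint speeds; "effort": joint torques, N m; "tcp_pos": TCP position; "orientation": TCP orientation; "wrist_force": force on the tool from outside, world axes, zero at the start; "torque": the same for the moment, N m; "opening": finger opening in m.
Only numpy, scipy, OpenCV 4.12 (cv2) and the standard library are available. Lean on these libraries where they do the work, as an engineer would, in place of code of your own. Each camera call takes 0.05 s, during which the arm holds its last target.

## Working session

There is one attempt and no reset: what is moved stays moved. The work goes in short steps, Python scripts to look and compute and a tool call to move; the robot and the scene stay as the last step left them, time stands still between calls to the robot, and variables do not carry over. Pictures are saved under pics/ and viewed, and the job is handed in when it is done.

Besides the shell and the picture viewer there is one more tool, called as name(argument=value, ...), one argument or row to a line, values as JSON. move_arm: Moves the arm, as the interface text tells. Its arguments: {"type":"object","properties":{"rows":{"type":"array","items":{"type":"array","items":{"type":"array","items":{"type":"number"}}}},"hand":{"type":"number"},"squeeze":{"type":"number"}},"required":["rows"]}

```bash
ls; mkdir -p pics; cat > h.py <<'E'
import numpy as np,cv2
from plant import bot
def snap(n,f):
    im,d=bot.snapshot(n); cv2.imwrite(f'pics/{f}.png',im[:,:,::-1]); np.savez(f'pics/{f}.npz',im=im,d=d); return im,d
def cam(n):
    c=bot.camera_info(n); K=np.array(c['intrinsics'],float); R=cv2.Rodrigues(np.array(c['rvec'],float))[0]; t=np.array(c['tvec'],float).ravel(); return K,R,t
def w(n,u,v,z=None,d=None):
    K,R,t=cam(n); r=np.linalg.inv(K)@[u,v,1]
    if z is not None:
        o=-R.T@t; q=R.T@r; return o+q*(z-o[2])/q[2]
    return R.T@(r*d-t)
def proj(n,p):
    K,R,t=cam(n); q=K@(R@np.array(p)+t); return q[:2]/q[2]
def crop(f,u0,v0,u1,v1,s):
    im=cv2.imread(f'pics/{f}.png')[v0:v1,u0:u1]; cv2.imwrite(f'pics/{f}_c{u0}_{v0}.png',cv2.resize(im,None,fx=s,fy=s,interpolation=cv2.INTER_CUBIC))
E
python3 - <<'E'
from h import *
snap('top','t0');snap('side','s0')
for n in('top','side'):
    K,R,t=cam(n);print(n,K.tolist(),(-R.T@t),R.round(3).tolist())
print(bot.get_obs())
E
```

```text
pics
top [[415.5414621412374, 0.0, 279.95410674170455], [0.0, 415.5414621412374, 218.80928234238826], [0.0, 0.0, 1.0]] [ 0.44728222 -0.02597706  0.93648348] [[-0.015, -1.0, 0.014], [-0.991, 0.013, -0.131], [0.131, -0.016, -0.991]]
side [[447.677533500246, 0.0, 277.75099125066106], [0.0, 447.677533500246, 207.9076742028945], [0.0, 0.0, 1.0]] [0.26733927 0.64434701 0.61152288] [[-0.924, -0.382, -0.021], [-0.208, 0.547, -0.811], [0.321, -0.745, -0.585]]
{'time_s': 0.1, 'joints': array([-1.29097339e+00,  5.32990279e-02,  1.61415664e+00,  1.21494303e-05,
        1.47597975e+00, -1.18986229e-01]), 'qvel': array([ 8.55876982e-04,  3.70097633e-05, -2.89706529e-03,  8.43364514e-04,
        9.18512460e-04,  5.48117146e-04]), 'effort': array([ 9.40815589e-04, -3.94906318e+01, -3.71362352e+01, -5.67032032e-05,
        3.87878987e-03,  5.93756340e-06]), 'tcp_pos': array([ 0.24264341, -0.57571584,  0.40358061]), 'orientation': array([ 9.80184394e-01,  1.98085096e-01, -6.79888270e-05, -9.18889955e-04]), 'wrist_force': array([-0.31253037,  0.03898093,  0.43114233]), 'torque': array([-0.01297354, -0.02470244, -0.01430001]), 'opening': 0.08536798598111256}
```

View pics/t0.png

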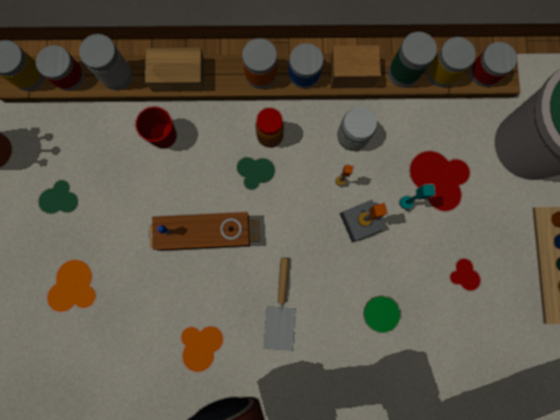

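View pics/s0.png

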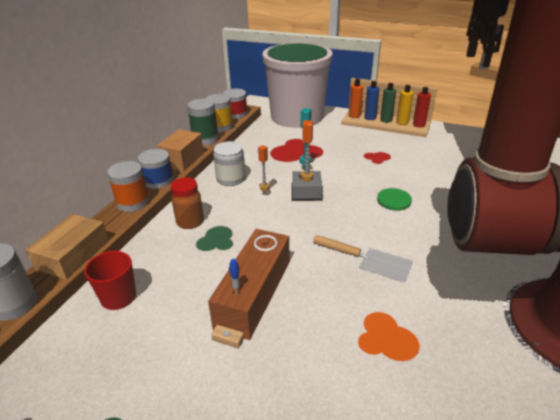

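Candidates in the top view: the small orange gauge (347,171), the orange gauge in the grey rest (378,211) and the turquoise one (427,191). By the description I want the larger orange one in the rest. Next I check it in close crops.

```bash
python3 - <<'E'
from h import *
crop('t0',310,140,460,260,5)
crop('s0',240,90,360,210,5)
crop('t0',140,190,280,270,5)
crop('s0',200,215,300,345,5)
E
```

```text
(no output)
```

View pics/t0_c310_140.png

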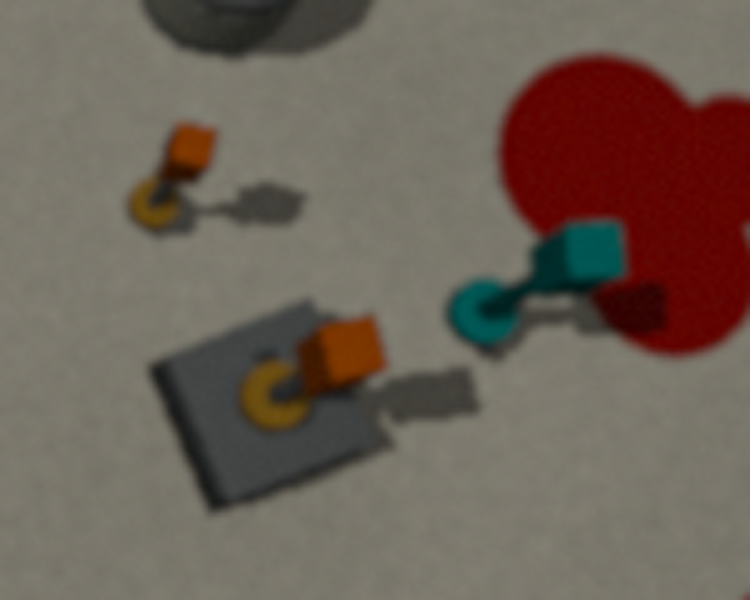

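View pics/s0_c240_90.png

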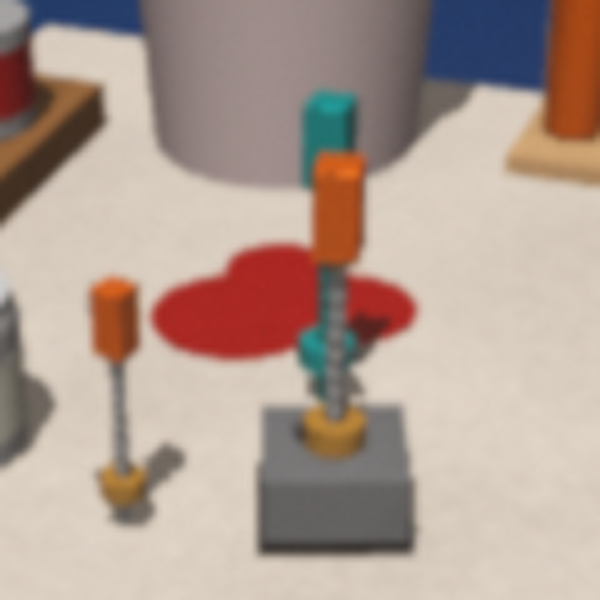

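View pics/t0_c140_190.png

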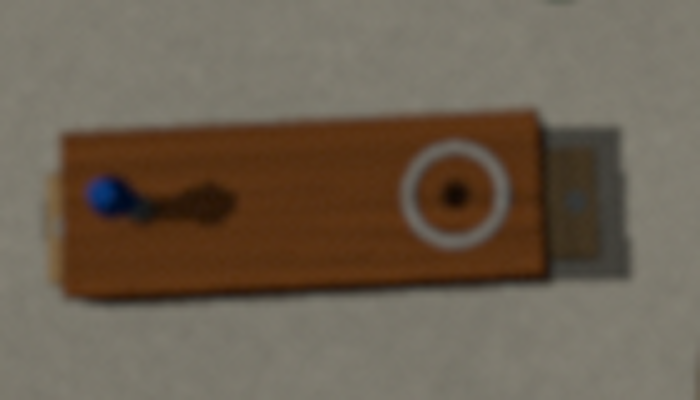

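View pics/s0_c200_215.png

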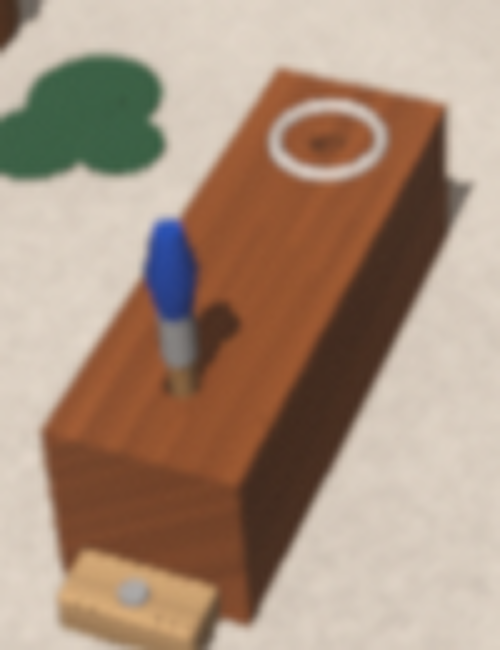

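```bash
python3 - <<'E'
from h import *
f=lambda o,p:((p[0]+.5)/5-.5+o[0],(p[1]+.5)/5-.5+o[1])
T=(310,140);S=(240,90);B=(140,190);SB=(200,215)
for nm,n,o,p,z in [('collar top','top',T,(275,394),.054),('collar s','side',S,(334,420),.054),
 ('bore','top',B,(455,195),.07),('bore s','side',SB,(328,141),.07)]:
    print(nm,w(n,*f(o,p),z=z).round(4))
c=[w('top',*f(B,p),z=.07)[:2] for p in [(62,134),(537,112),(548,278),(67,295)]]
c=np.array(c);print('block',c.round(4).tolist(),'ctr',c.mean(0),[np.linalg.norm(c[i]-c[i-1]).round(4) for i in range(4)])
d=(c[0]-c[1])+(c[3]-c[2]);print('block y dir deg',np.degrees(np.arctan2(*d[::-1]))); d=d/np.linalg.norm(d); print('bore from ctr',c.mean(0)-d*.065)
r=np.array([w('top',*f(T,p),z=.04)[:2] for p in [(152,366),(308,300),(390,445),(222,497)]])
print('rest',r.round(4).tolist(),r.mean(0),[np.linalg.norm(r[i]-r[i-1]).round(4) for i in range(4)])
for i in range(4): e=r[i]-r[i-1];print(np.degrees(np.arctan2(e[1],e[0])))
# segmentation
im,D=(lambda z:(z['im'],z['d']))(np.load('pics/t0.npz'))
hsv=cv2.cvtColor(im,cv2.COLOR_RGB2HSV)
y,x=np.mgrid[:420,:560]
m=(hsv[...,1]<70)&(hsv[...,2]>90)&(x>215)&(x<245)&(y>214)&(y<244)
pts=np.argwhere(m)[:,::-1].astype(np.float32);print(len(pts));(e)=cv2.fitEllipse(cv2.convexHull(pts));print(e,w('top',*e[0],z=.07))
m=(hsv[...,0]<12)&(hsv[...,1]>180)&(hsv[...,2]>120)&(x>360)&(x<395)&(y>195)&(y<225)
pts=np.argwhere(m)
P=np.array([w('top',u,v,d=D[v,u]) for v,u in pts]);print(len(P),P.min(0),P.max(0)); t=P[P[:,2]>.175];print('top face',len(t),t.mean(0),t.min(0),t.max(0))
q=cv2.minAreaRect(t[:,:2].astype(np.float32)*1000);print(q)
E
```

```text
collar top [ 0.5624 -0.2217  0.054 ]
collar s [ 0.5635 -0.2189  0.054 ]
bore [0.5424 0.064  0.07  ]
bore s [0.5443 0.0659 0.07  ]
block [[0.5704, 0.2286], [0.5771, 0.0296], [0.5071, 0.0253], [0.5028, 0.2248]] ctr [0.53936644 0.12706223] [np.float64(0.0676), np.float64(0.1991), np.float64(0.0701), np.float64(0.1995)]
block y dir deg 91.59057752752167
bore from ctr [0.54117066 0.06208728]
rest [[0.5773, -0.1715], [0.6057, -0.2411], [0.5412, -0.2741], [0.5195, -0.1999]] [ 0.56090212 -0.2216606 ] [np.float64(0.0644), np.float64(0.0752), np.float64(0.0725), np.float64(0.0773)]
26.233123835988614
-67.81159985378636
-152.89278217701698
106.28680005340348
130
((230.67967224121094, 228.4039306640625), (20.552274703979492, 21.10687828063965), 41.13817596435547) [0.54284868 0.06387835 0.07      ]Traceback (most recent call last):
  File "<stdin>", line 21, in <module>
    return umr_minimum(a, axis, None, out, keepdims, initial, where)
ValueError: zero-size array to reduction operation minimum which has no identity
```

```bash
python3 - <<'E'
from h import *
crop('t0',358,195,398,235,18)
z=np.load('pics/t0.npz');im,D=z['im'],z['d']
print(im[211,378],D[205:217,372:386].round(3))
E
```

```text
[127  56   0] [[0.914 0.767 0.762 0.761 0.763 0.761 0.763 0.762 0.762 0.763 0.761 0.765
  0.765 0.953]
 [0.77  0.764 0.767 0.765 0.762 0.763 0.763 0.763 0.763 0.762 0.762 0.763
  0.763 0.767]
 [0.773 0.766 0.763 0.764 0.763 0.764 0.76  0.765 0.763 0.763 0.762 0.763
  0.764 0.765]
 [0.775 0.769 0.762 0.761 0.763 0.762 0.    0.762 0.763 0.764 0.761 0.759
  0.762 0.762]
 [0.777 0.77  0.764 0.764 0.763 0.762 0.761 0.761 0.762 0.763 0.762 0.762
  0.765 0.764]
 [0.78  0.771 0.766 0.763 0.761 0.761 0.762 0.763 0.762 0.763 0.762 0.764
  0.762 0.761]
 [0.78  0.774 0.767 0.764 0.761 0.764 0.763 0.762 0.763 0.761 0.762 0.764
  0.762 0.763]
 [0.782 0.774 0.767 0.762 0.761 0.761 0.764 0.761 0.762 0.761 0.762 0.762
  0.76  0.76 ]
 [0.785 0.777 0.769 0.764 0.762 0.765 0.762 0.761 0.762 0.759 0.762 0.764
  0.764 0.762]
 [0.784 0.776 0.77  0.764 0.762 0.762 0.76  0.761 0.763 0.763 0.762 0.763
  0.763 0.77 ]
 [0.786 0.777 0.771 0.764 0.763 0.762 0.763 0.763 0.765 0.769 0.776 0.781
  0.952 0.95 ]
 [0.786 0.78  0.774 0.767 0.768 0.772 0.777 0.783 0.787 0.791 0.947 0.947
  0.952 0.948]]
```

View pics/t0_c358_195.png

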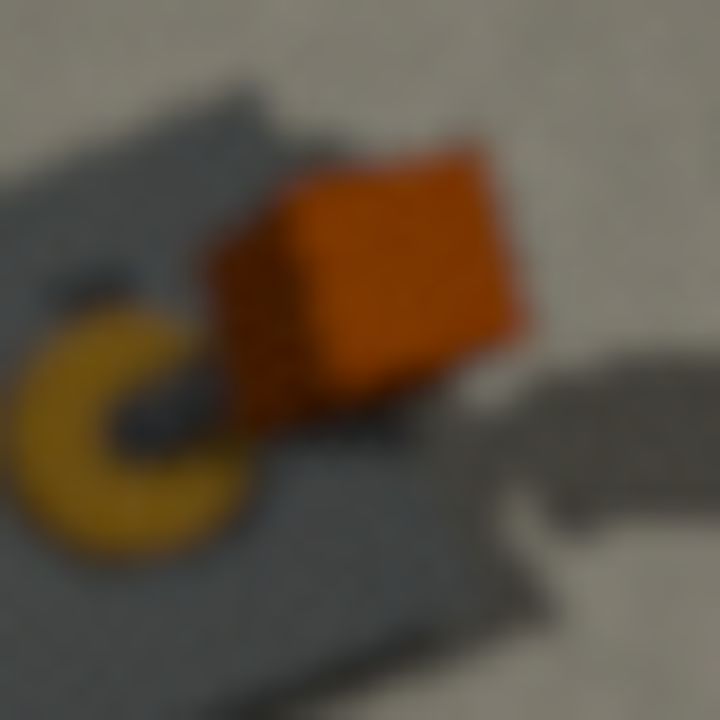

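```bash
python3 - <<'E'
from h import *
f=lambda o,p:((p[0]+.5)/18-.5+o[0],(p[1]+.5)/18-.5+o[1])
r=np.array([w('top',*f((358,195),p),z=.186)[:2] for p in [(290,190),(490,148),(525,325),(330,395)]])
print(r.round(4),r.mean(0),[np.linalg.norm(r[i]-r[i-1]).round(4) for i in range(4)])
for i in range(4): e=r[i]-r[i-1];print(np.degrees(np.arctan2(e[1],e[0])))
z=np.load('pics/t0.npz');im,D=z['im'].astype(int),z['d']
P=[]
for v in range(195,230):
  for u in range(365,395):
    if D[v,u]>.5:
      p=w('top',u,v,d=D[v,u])
      if p[2]>.17 :P.append(p)
P=np.array(P);t=P[P[:,2]>.178];print(len(t),t.mean(0));print(cv2.minAreaRect(t[:,:2].astype(np.float32)*1000))
# side
z=np.load('pics/s0.npz');D=z['d'];P=[]
for v in range(100,150):
  for u in range(295,320):
    if D[v,u]>.3:
      p=w('side',u,v,d=D[v,u])
      if p[2]>.14 and abs(p[1]+.22)<.03:P.append(p)
P=np.array(P);print(len(P),P.min(0),P.max(0),P[P[:,2]>.183].mean(0))
for n in('top','side'):print(n,proj(n,[.5624,-.2210,.186]),proj(n,[.5624,-.2210,.054]))
E
```

```text
[[ 0.5696 -0.2101]
 [ 0.5737 -0.2308]
 [ 0.5554 -0.2335]
 [ 0.5485 -0.2133]] [ 0.56179409 -0.22192424] [np.float64(0.0214), np.float64(0.0211), np.float64(0.0185), np.float64(0.0214)]
8.441008791436525
-78.82454366123162
-171.61537459327266
108.90561618798128
148 [ 0.56211593 -0.22061601  0.18490062]
((562.7193603515625, -221.74374389648438), (21.779375076293945, 22.32745361328125), 12.211329460144043)
235 [ 0.55224861 -0.23240696  0.14096908] [ 0.57609614 -0.20660478  0.18813879] [ 0.56426799 -0.21899165  0.18591534]
top [379.72077499 208.89208618] [364.25611431 218.40366873]
side [308.1958795 122.0403094] [307.13412737 173.24265237]
```

Handle is at about (0.5627, -0.221), yaw about 12°; rest hole and collar agree within 2 mm. Bore is at about (0.543, 0.0645). The crop shows the larger orange gauge standing upright in the grey rest, so I choose that one and move above it.

move_arm(
  rows=[
    [[2, -1, 0, 0, 0, 2], [6, -3, 0, 0, 0, 4], [10.5, -5, 0, 0, 0, 6], [15, -7, 0, 0, 0, 8], [19.5, -9.2, 0, 0, 0, 10]],
  ],
  hand=100,
  squeeze=60,
)

```text
time_s: 0.6
tcp_pos: [0.3874, -0.4138, 0.4032]
orientation: [0.994, 0.111, -0.0, -0.001]
wrist_force: [-0.6, -0.5, 0.0]
opening: 0.0857
```

```bash
cat >> h.py <<'E'
from scipy.spatial.transform import Rotation as Ro
def rel(goal,yaw=None):
    o=bot.get_obs();R=Ro.from_quat(o['orientation']);p=o['tcp_pos']
    print('t',o['time_s'],'p',p.round(4),'F',o['wrist_force'].round(2),'T',o['torque'].round(3),'open',round(o['opening'],4))
    M=R.as_matrix();print('axes tilt',M[:,2].round(4),'yaw',np.degrees(np.arctan2(M[1,0],M[0,0])).round(2))
    if goal is not None: print('shift cm',(M.T@(np.array(goal)-p)*100).round(2))
    if yaw is not None:
        c,s=np.cos(np.radians(yaw)),np.sin(np.radians(yaw));G=np.array([[c,s,0],[s,-c,0],[0,0,-1]])
        print('turn deg',np.degrees(Ro.from_matrix(M.T@G).as_rotvec()).round(2))
E
python3 - <<'E'
from h import *
rel([.5627,-.221,.40],12.5)
E
```

```text
t 0.6 p [ 0.3874 -0.4138  0.4032] F [-0.56 -0.52  0.04] T [-0.041  0.011  0.051] open 0.0857
axes tilt [-8.0e-04  2.4e-03 -1.0e+00] yaw 12.73
shift cm [ 21.35 -14.94   0.35]
turn deg [-0.14  0.02  0.23]
```

move_arm(
  rows=[
    [[4, -2.8, 0, 0, 0, 0], [8, -5.6, 0, 0, 0, 0], [12, -8.4, 0, 0, 0, 0], [16, -11.2, 0, 0, 0, 0], [19, -13.2, 0, 0, 0, 0]],
  ],
)

```text
time_s: 1.1
tcp_pos: [0.5449, -0.2406, 0.403]
orientation: [0.994, 0.112, -0.0, -0.002]
wrist_force: [0.6, -0.3, 0.9]
opening: 0.0854
```

```bash
python3 - <<'E'
from h import *
rel([.5627,-.221,.40],12.5)
E
```

```text
t 1.1 p [ 0.5449 -0.2406  0.403 ] F [ 0.59 -0.28  0.9 ] T [-0.008 -0.048 -0.003] open 0.0854
axes tilt [-0.0012  0.0031 -1.    ] yaw 12.83
shift cm [ 2.17 -1.52  0.3 ]
turn deg [-0.19  0.03  0.33]
```

move_arm(
  rows=[
    [[1.2, -0.8, 0, -0.1, 0, 0], [2.2, -1.5, 0.3, -0.2, 0, 0.3], [2.2, -1.5, 0.3, -0.2, 0, 0.3], [2.2, -1.5, 0.3, -0.2, 0, 0.3]],
  ],
)

```text
time_s: 1.5
tcp_pos: [0.5625, -0.2219, 0.3996]
orientation: [0.994, 0.109, -0.001, 0.0]
wrist_force: [-0.1, -0.3, 0.4]
opening: 0.0858
```

```bash
python3 - <<'E'
from h import *
rel([.5627,-.221,.318],12.5)
snap('side','s1');snap('top','t1')
crop('s1',230,40,390,200,4);crop('t1',300,130,450,260,4)
E
```

```text
t 1.5 p [ 0.5625 -0.2219  0.3996] F [-0.06 -0.28  0.43] T [-0.021  0.024 -0.019] open 0.0858
axes tilt [-1.6e-03 -4.0e-04 -1.0e+00] yaw 12.47
shift cm [ 0.06 -0.09  8.16]
turn deg [ 0.    0.09 -0.03]
```

View pics/s1_c230_40.png

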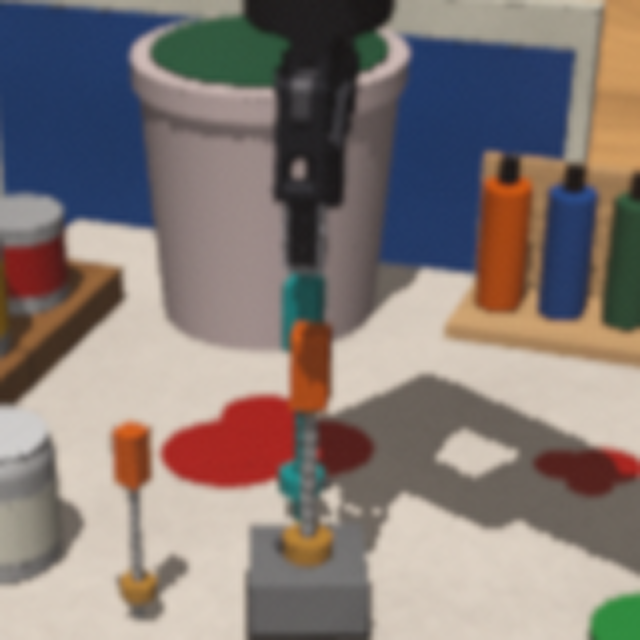

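View pics/t1.png

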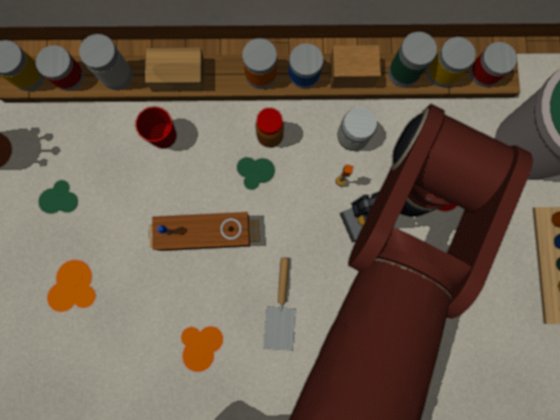

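Both views show the fingers centred over the handle (side crop 310,370) and clear of the turquoise gauge. I descend.

move_arm(
  rows=[
    [[0, -0.1, 1.5, 0, 0, 0], [0, -0.1, 3.5, 0, 0, 0], [0, -0.1, 5.5, 0, 0, 0], [0, -0.1, 7, 0, 0, 0], [0, -0.1, 7.8, 0, 0, 0]],
  ],
  hand=65,
)

```text
time_s: 2.1
tcp_pos: [0.5612, -0.2215, 0.3193]
orientation: [0.994, 0.108, -0.002, -0.001]
wrist_force: [-0.3, -0.3, -0.4]
opening: 0.0559
```

move_arm(
  rows=[
    [[0, 0, 0.3, 0, 0, 0], [0, 0, 0.3, 0, 0, 0]],
  ],
)

```text
time_s: 2.3
tcp_pos: [0.5609, -0.2216, 0.3156]
orientation: [0.994, 0.108, -0.002, -0.001]
wrist_force: [0.7, 0.4, -0.3]
opening: 0.0555
```

```bash
python3 - <<'E'
from h import *
rel([.5627,-.221,.318],12.5)
snap('side','s2')
crop('s2',230,40,390,200,4)
E
```

```text
t 2.3 p [ 0.5609 -0.2216  0.3156] F [ 0.68  0.41 -0.32] T [ 0.002  0.014 -0.002] open 0.0555
axes tilt [-0.0049  0.0015 -1.    ] yaw 12.36
shift cm [ 0.18 -0.02 -0.24]
turn deg [-0.14  0.25 -0.14]
```

View pics/s2_c230_40.png

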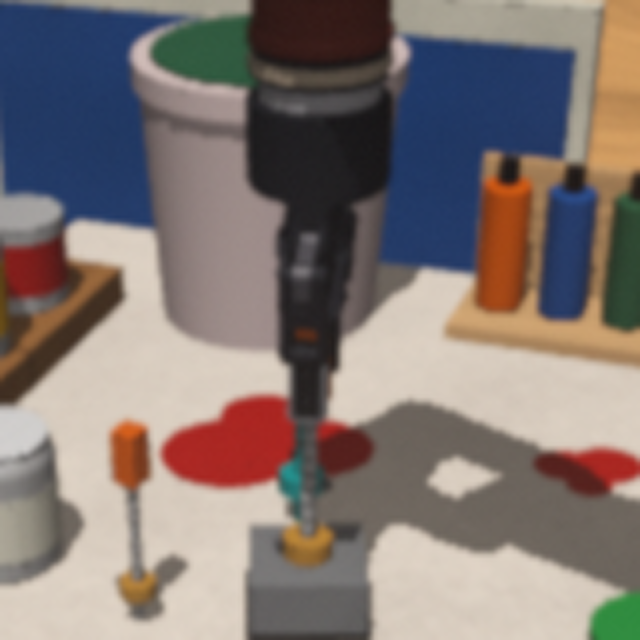

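Fingers straddle the handle. I straighten the tool, centre it, then close.

move_arm(
  rows=[
    [[0.2, 0, -0.2, -0.1, 0.3, -0.1], [0.2, 0, -0.2, -0.1, 0.3, -0.1], [0.2, 0, -0.2, -0.1, 0.3, -0.1]],
  ],
)

```text
time_s: 2.65
tcp_pos: [0.5635, -0.2213, 0.3195]
orientation: [0.994, 0.109, 0.002, 0.0]
wrist_force: [0.3, -0.1, 0.5]
opening: 0.0556
```

move_arm(
  rows=[
    [[0, 0, 0, 0, 0, 0], [0, 0, 0, 0, 0, 0], [0, 0, 0, 0, 0, 0], [0, 0, 0, 0, 0, 0], [0, 0, 0, 0, 0, 0]],
  ],
  hand=0,
  squeeze=60,
)

```text
time_s: 3.15
tcp_pos: [0.5636, -0.2213, 0.3197]
orientation: [0.994, 0.109, 0.002, 0.001]
wrist_force: [0.4, 0.0, 1.4]
opening: 0.0213
```

```bash
python3 - <<'E'
from h import *
rel([.5627,-.221,.318],12.5)
E
```

```text
t 3.15 p [ 0.5636 -0.2213  0.3197] F [0.42 0.02 1.42] T [ 0.046 -0.028  0.012] open 0.0213
axes tilt [ 3.7e-03 -7.0e-04 -1.0e+00] yaw 12.47
shift cm [-0.08 -0.05  0.17]
turn deg [ 0.08 -0.2  -0.03]
```

move_arm(
  rows=[
    [[0, 0, -0.5, 0, 0, 0], [0, 0, -1.5, 0, 0, 0], [0, 0, -2.5, 0, 0, 0], [0, 0, -3.5, 0, 0, 0], [0, 0, -4.5, 0, 0, 0]],
  ],
)

```text
time_s: 3.65
tcp_pos: [0.5634, -0.2213, 0.3661]
orientation: [0.994, 0.109, 0.002, 0.001]
wrist_force: [-0.3, 0.5, 0.0]
opening: 0.0214
```

move_arm(
  rows=[
    [[0, 0, -1, 0, 0, 0], [0, 0, -2.5, 0, 0, 0], [0, 0, -4, 0, 0, 0], [0, 0, -4.5, 0, 0, 0], [0, 0, -4.5, 0, 0, 0]],
  ],
)

```text
time_s: 4.15
tcp_pos: [0.5635, -0.2214, 0.413]
orientation: [0.994, 0.109, 0.003, 0.002]
wrist_force: [-0.3, -0.8, -1.6]
opening: 0.0211
```

```bash
python3 - <<'E'
from h import *
rel([.543,.0635,.41],12.5)
snap('side','s3');snap('top','t3')
crop('s3',230,10,390,200,4)
E
```

```text
t 4.15 p [ 0.5635 -0.2214  0.413 ] F [-0.26 -0.82 -1.61] T [ 0.017 -0.001 -0.056] open 0.0211
axes tilt [ 0.007  -0.0025 -1.    ] yaw 12.47
shift cm [  4.15 -28.26   0.21]
turn deg [ 0.22 -0.36 -0.03]
```

View pics/s3_c230_10.png

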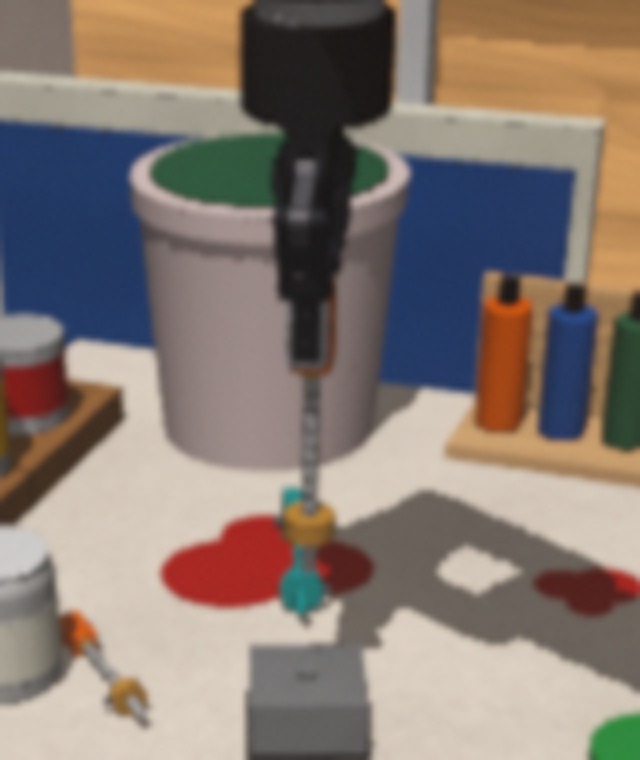

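The crop shows the gauge hanging clear with its collar at about (310,525), but the small orange gauge at crop (105,660) is now tilted. I look into that before going on.

```bash
python3 - <<'E'
from h import *
snap('side','s4')
rel([.543,.0635,.41],12.5)
E
```

```text
t 4.3 p [ 0.5631 -0.2212  0.4102] F [ 0.41 -0.26 -2.67] T [-0.022  0.029 -0.024] open 0.0213
axes tilt [ 3.2e-03 -3.0e-04 -1.0e+00] yaw 12.47
shift cm [  4.19 -28.23   0.  ]
turn deg [ 0.06 -0.17 -0.03]
```

View pics/s4.png

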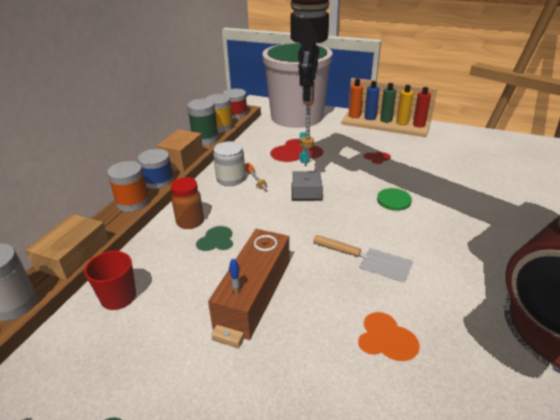

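View pics/t3.png

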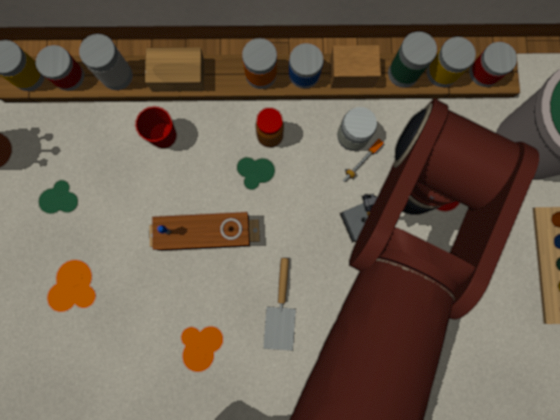

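The small orange decoy, which had stood free on its narrow tip, has fallen over onto the table beside the tin (top view 365,160). My gripper was about 9 cm away at the time. The tin still stands at (359,127), and I leave the decoy alone. Next I carry the gauge over to the bore.

move_arm(
  rows=[
    [[0.3, -2, 0, 0, -0.2, 0], [0.9, -6, 0, 0, -0.2, 0], [1.5, -10, 0, 0, -0.2, 0], [2.1, -14, 0, 0, -0.2, 0], [2.7, -18, 0, 0, -0.2, 0]],
  ],
)

```text
time_s: 4.8
tcp_pos: [0.5498, -0.0373, 0.4092]
orientation: [0.994, 0.109, -0.001, 0.0]
wrist_force: [-0.1, 0.8, -0.6]
opening: 0.0214
```

```bash
python3 - <<'E'
from h import *
rel([.543,.0635,.41],12.5)
E
```

```text
t 4.8 p [ 0.5498 -0.0373  0.4092] F [-0.12  0.81 -0.58] T [-0.037 -0.007 -0.026] open 0.0214
axes tilt [-1.7e-03 -4.0e-04 -1.0e+00] yaw 12.48
shift cm [ 1.52 -9.99 -0.08]
turn deg [ 0.    0.1  -0.02]
```

move_arm(
  rows=[
    [[0.5, -3.5, -0.1, 0, 0.1, 0], [1, -7, -0.1, 0, 0.1, 0], [1.4, -9.3, -0.1, 0, 0.1, 0], [1.5, -10, -0.1, 0, 0.1, 0], [1.5, -10, -0.1, 0, 0.1, 0]],
  ],
)

```text
time_s: 5.3
tcp_pos: [0.5423, 0.0648, 0.4095]
orientation: [0.994, 0.11, -0.001, -0.0]
wrist_force: [-0.5, -0.3, -0.2]
opening: 0.0213
```

move_arm(
  rows=[
    [[0, 0, 0, 0, 0, 0], [0, 0, 0, 0, 0, 0], [0, 0, 0, 0, 0, 0]],
  ],
)

```text
time_s: 5.6
tcp_pos: [0.5424, 0.0639, 0.4093]
orientation: [0.994, 0.109, -0.001, 0.0]
wrist_force: [0.6, 0.1, -1.8]
opening: 0.0214
```

```bash
python3 - <<'E'
from h import *
rel([.543,.0635,.41],12.5)
snap('side','s5');snap('top','t5')
crop('s5',200,120,320,270,5);crop('t5',180,160,300,260,6)
E
```

```text
t 5.6 p [0.5424 0.0639 0.4093] F [ 0.63  0.13 -1.81] T [0.041 0.003 0.014] open 0.0214
axes tilt [-1.6e-03 -2.0e-04 -1.0e+00] yaw 12.52
shift cm [ 0.05  0.05 -0.07]
turn deg [-0.01  0.09  0.02]
```

View pics/s5_c200_120.png

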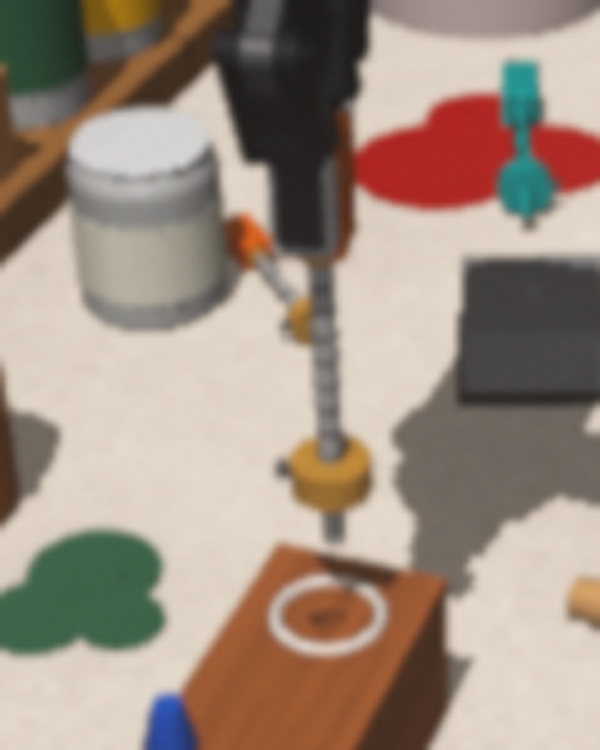

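View pics/t5_c180_160.png

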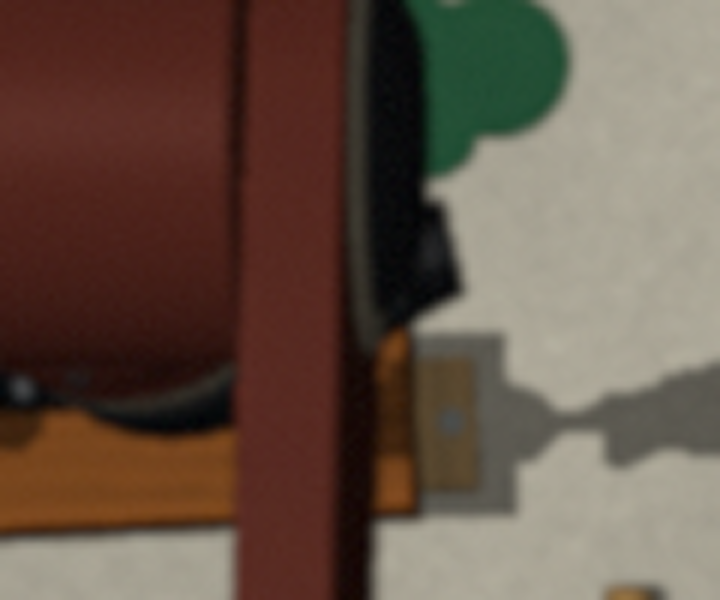

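The side crop shows the tip at about (334,540) above the bore at (327,616), with the top view hidden by the arm. The turquoise decoy has also fallen over by itself on its old spot. I work out the tip offset from the side view.

```bash
python3 - <<'E'
from h import *
crop('s5',245,195,285,255,12)
f=lambda p,o=(200,120),k=5:((p[0]+.5)/k-.5+o[0],(p[1]+.5)/k-.5+o[1])
b=w('side',*f((327.5,616)),z=.07)
zt=.4093-.3037
t=w('side',*f((334,541)),z=zt)
c=w('side',*f((329,453)),z=zt+.038)
print(b,t,c, 'tip-bore',t-b)
print('tip should be at',proj('side',[b[0],b[1],zt]))
E
```

```text
[0.54448792 0.06601655 0.07      ] [0.54109071 0.06456971 0.1056    ] [0.54242335 0.06259967 0.1436    ] tip-bore [-0.00339721 -0.00144684  0.0356    ]
tip should be at [264.37414119 227.84546273]
```

View pics/s5_c245_195.png

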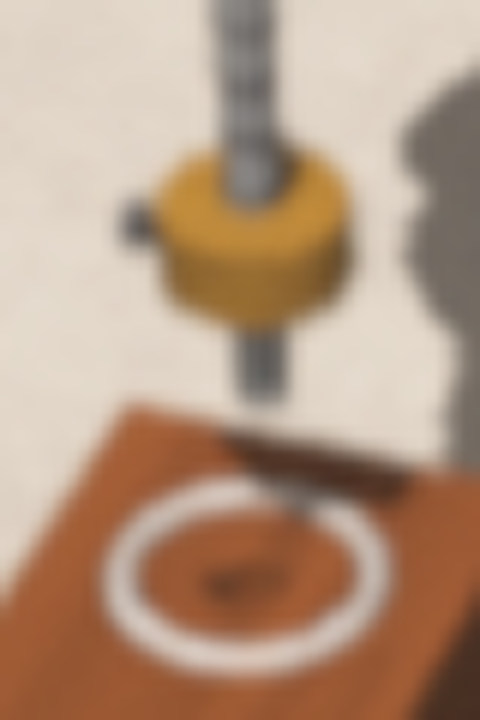

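```bash
python3 - <<'E'
from h import *
b=w('side',265.0,242.5,z=.07)
for zt in(.1036,.1056,.1076):
  t=w('side',266.4,227.3,z=zt); print(b,t,(t-b)*1000,'tool shift mm', end=' ')
  R=Ro.from_quat(bot.get_obs()['orientation']).as_matrix(); d=b-t; d[2]=0; print((R.T@d*1000).round(1))
  print(proj('side',[b[0],b[1],zt]))
# rod axis: ring pairs; rod top near handle px crop5 (318,262)
g=w('side',(318.5)/5-.5+200,(265.5)/5-.5+120,z=.1056+.125);print(g)
E
```

```text
[0.54501235 0.06529131 0.07      ] [0.54276559 0.06092574 0.1036    ] [-2.24675537 -4.36556958 33.6       ] tool shift mm [ 3.1 -3.8 -0. ]
[264.31409045 228.41082207]
[0.54501235 0.06529131 0.07      ] [0.54168107 0.06322302 0.1056    ] [-3.33127561 -2.06828667 35.6       ] tool shift mm [ 3.7 -1.3 -0. ]
[264.27222142 227.55079573]
[0.54501235 0.06529131 0.07      ] [0.54059655 0.06552031 0.1076    ] [-4.41579585  0.22899624 37.6       ] tool shift mm [ 4.3  1.2 -0. ]
[264.23023225 226.6883018 ]
[0.53678336 0.07639738 0.2306    ]
```

```bash
python3 - <<'E'
from h import *
for dz in (0,.038,.06,.09,.11,.12):print(dz,proj('side',[.5417,.0632,.1056+dz]))
z=np.load('pics/s5.npz')['im'].astype(int)
for v in range(174,232,4): print(v,z[v,255:275].sum(1))
E
```

```text
0 [266.39556671 227.29038895]
0.038 [265.63650734 210.47176971]
0.06 [265.17733004 200.29769298]
0.09 [264.52626647 185.87195676]
0.11 [264.07536098 175.88116012]
0.12 [263.8446116  170.76840323]
174 [472 561 611 625 622 588 465 327 269 265 280 388 546 615 626 624 622 624
 624 625]
178 [432 405 430 481 528 552 460 312 239 233 250 362 548 622 633 636 640 638
 636 630]
182 [632 591 470 383 365 338 304 273 260 262 259 321 508 608 634 639 642 642
 642 642]
186 [585 486 428 358 305 292 300 317 351 369 358 354 452 576 627 638 641 638
 634 634]
190 [635 636 641 640 631 621 589 483 403 388 376 358 426 562 626 639 642 646
 642 642]
194 [641 642 643 642 644 640 617 525 426 390 373 356 438 574 625 635 637 639
 637 638]
198 [636 638 642 645 642 642 624 555 438 372 352 335 403 562 630 642 643 645
 645 646]
202 [634 633 633 636 636 639 637 593 453 350 330 307 368 548 623 637 638 637
 638 633]
206 [638 637 638 638 636 628 623 583 452 355 336 313 310 399 513 583 615 631
 634 631]
210 [623 606 578 510 437 394 383 373 345 368 385 365 301 261 298 355 378 398
 467 573]
214 [413 305 290 308 346 370 380 384 388 386 387 388 386 383 386 376 360 320
 321 461]
218 [638 637 603 464 329 290 291 302 304 308 309 309 300 293 282 273 256 254
 348 516]
222 [641 639 640 639 632 622 599 564 513 402 315 292 289 343 482 559 607 631
 641 645]
226 [637 636 637 637 637 641 640 642 618 500 356 305 294 369 553 628 639 641
 645 651]
230 [363 329 331 339 345 351 369 396 420 446 460 476 514 552 582 596 605 616
 626 635]
```

move_arm(
  rows=[
    [[0.15, 0, 0.5, 0, 0, 0], [0.3, -0.1, 1.2, 0, 0.1, 0], [0.3, -0.1, 2, 0, 0.1, 0], [0.3, -0.1, 2.3, 0, 0.1, 0], [0.3, -0.1, 2.3, 0, 0.1, 0]],
  ],
)

```text
time_s: 6.2
tcp_pos: [0.5448, 0.0657, 0.3851]
orientation: [0.994, 0.109, -0.001, -0.0]
wrist_force: [-0.1, 0.2, -1.1]
opening: 0.0212
```

move_arm(
  rows=[
    [[0, 0, 0, 0, 0, 0], [0, 0, 0, 0, 0, 0]],
  ],
)

```text
time_s: 6.4
tcp_pos: [0.5449, 0.0658, 0.3852]
orientation: [0.994, 0.109, -0.001, -0.0]
wrist_force: [-0.5, 0.0, -0.7]
opening: 0.0215
```

```bash
python3 - <<'E'
from h import *
rel([.545,.065,.386],12.5)
snap('side','s6');crop('s6',245,195,285,255,12)
z=np.load('pics/s0.npz')['im']
hsv=cv2.cvtColor(z,cv2.COLOR_RGB2HSV);y,x=np.mgrid[:420,:560]
m=(hsv[...,1]<90)&(hsv[...,2]>120)&(x>250)&(x<281)&(y>231)&(y<255)
p=np.argwhere(m)[:,::-1].astype(np.float32);e=cv2.fitEllipse(cv2.convexHull(p));print(len(p),e,w('side',*e[0],z=.07))
E
```

```text
t 6.4 p [0.5449 0.0658 0.3852] F [-0.51  0.   -0.68] T [0.022 0.024 0.012] open 0.0215
axes tilt [-1.7e-03  2.0e-04 -1.0e+00] yaw 12.54
shift cm [-0.    0.08 -0.08]
turn deg [-0.03  0.09  0.04]
181 ((265.40460205078125, 233.9954833984375), (28.915632247924805, 34.66399383544922), 11.434697151184082) [0.55445627 0.04197633 0.07      ]
```

View pics/s6_c245_195.png

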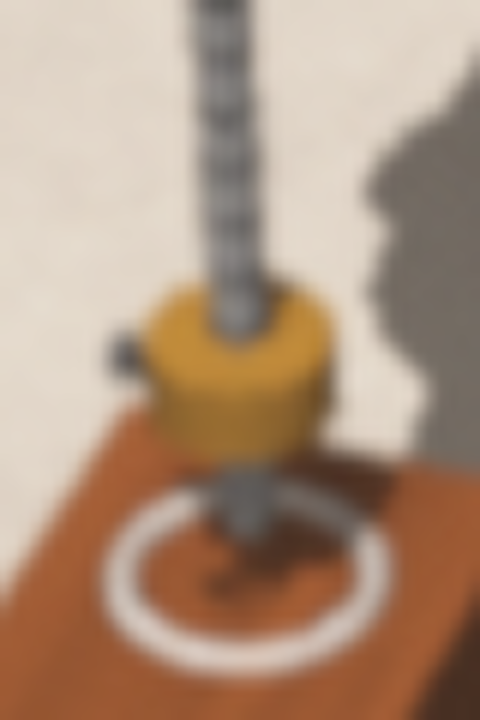

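```bash
python3 - <<'E'
from h import *
f=lambda p:((p[0]+.5)/12-.5+245,(p[1]+.5)/12-.5+195)
for bp in [(246,575),(243,578)]:
  b=w('side',*f(bp),z=.07);q=proj('side',[b[0],b[1],.0815]);print(b,'expected tip crop px',((q-[245,195]+.5)*12-.5))
# edge of collar and rod
z=np.load('pics/s6.npz')['im'].astype(int)
for v in (208,212,216,236,237,238,239,240,241): print(v,z[v,257:274].sum(1))
E
```

```text
[0.54498818 0.06515303 0.07      ] expected tip crop px [243.23107505 518.03667427]
[0.54513313 0.06598222 0.07      ] expected tip crop px [240.2048642  521.02179336]
208 [638 640 641 611 492 385 357 343 331 417 559 618 632 636 638 640 643]
212 [642 646 645 624 531 431 393 374 358 420 567 632 643 644 642 643 641]
216 [636 637 639 630 579 466 402 390 362 396 544 619 640 645 643 644 641]
236 [355 414 470 473 395 323 284 276 278 269 267 291 306 296 280 252 219]
237 [478 525 549 510 398 293 257 272 283 271 246 253 264 284 298 295 272]
238 [541 536 489 423 331 240 224 269 284 258 216 193 196 221 249 275 287]
239 [503 441 376 326 287 234 215 244 253 229 191 165 164 175 190 222 262]
240 [412 343 310 299 289 262 246 226 206 193 171 163 160 167 170 185 240]
241 [344 301 291 293 291 285 269 225 189 173 167 166 175 190 191 205 256]
```

Tip is about 1 mm off at most. I nudge it and lower slowly, watching the force.

move_arm(
  rows=[
    [[0, 0.1, 0.3, 0, 0.1, 0], [0, 0.1, 0.6, 0, 0.1, 0], [0, 0.1, 0.9, 0, 0.1, 0], [0, 0.1, 1.2, 0, 0.1, 0], [0, 0.1, 1.4, 0, 0.1, 0]],
  ],
)

```text
time_s: 6.95
tcp_pos: [0.545, 0.0648, 0.3708]
orientation: [0.994, 0.109, -0.0, -0.0]
wrist_force: [-0.1, 0.7, -1.4]
opening: 0.0212
```

```bash
python3 - <<'E'
from h import *
rel([.5447,.0648,.3737],12.5)
E
```

```text
t 6.95 p [0.545  0.0648 0.3708] F [-0.06  0.73 -1.43] T [-0.054 -0.006 -0.012] open 0.0212
axes tilt [-4.e-04  6.e-04 -1.e+00] yaw 12.54
shift cm [-0.03 -0.01 -0.29]
turn deg [-0.04  0.01  0.04]
```

The tip is 3 mm below the mouth with no force, so it has entered. I continue down.

move_arm(
  rows=[
    [[0, 0, 0.2, 0, 0, 0], [0, 0, 0.4, 0, 0, 0], [0, 0, 0.6, 0, 0, 0], [0, 0, 0.8, 0, 0, 0], [0, 0, 0.8, 0, 0, 0]],
  ],
)

```text
time_s: 7.45
tcp_pos: [0.5449, 0.0648, 0.3624]
orientation: [0.994, 0.109, -0.0, -0.0]
wrist_force: [1.0, -0.1, -1.2]
opening: 0.0213
```

```bash
python3 - <<'E'
from h import *
rel([.545,.0648,.3537],12.5)
snap('side','s7');crop('s7',235,195,295,255,10)
E
```

```text
t 7.45 p [0.5449 0.0648 0.3624] F [ 1.   -0.12 -1.16] T [ 0.001 -0.008  0.   ] open 0.0213
axes tilt [-1.e-03  6.e-04 -1.e+00] yaw 12.54
shift cm [ 0.01 -0.    0.87]
turn deg [-0.04  0.05  0.04]
```

View pics/s7_c235_195.png

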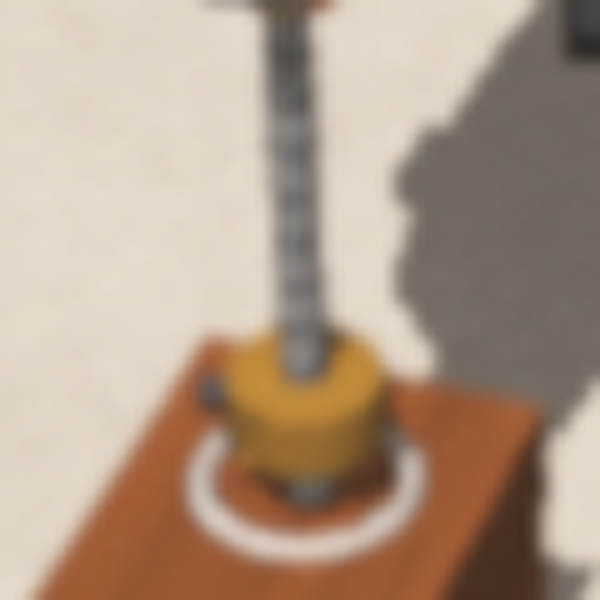

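move_arm(
  rows=[
    [[0, 0, 0.3, 0, 0, 0], [0, 0, 0.6, 0, 0, 0], [0, 0, 0.9, 0, 0, 0], [0, 0, 1.1, 0, 0, 0], [0, 0, 1.1, 0, 0, 0]],
  ],
)

```text
time_s: 8.0
tcp_pos: [0.5448, 0.0648, 0.351]
orientation: [0.994, 0.109, -0.001, -0.0]
wrist_force: [0.3, 0.5, -1.1]
opening: 0.0215
```

move_arm(
  rows=[
    [[0, 0, 0.1, 0, 0, 0], [0, 0, 0.2, 0, 0, 0], [0, 0, 0.3, 0, 0, 0]],
  ],
)

```text
time_s: 8.3
tcp_pos: [0.5449, 0.0648, 0.3488]
orientation: [0.994, 0.109, -0.0, -0.0]
wrist_force: [-1.3, -0.3, 2.8]
opening: 0.0212
```

```bash
python3 - <<'E'
from h import *
rel([.545,.0648,.3437],12.5)
E
```

```text
t 8.3 p [0.5449 0.0648 0.3488] F [-1.34 -0.32  2.81] T [-0.008  0.297  0.004] open 0.0212
axes tilt [-1.e-03  6.e-04 -1.e+00] yaw 12.54
shift cm [0.01 0.   0.51]
turn deg [-0.05  0.05  0.04]
```

Collar met the face right where predicted (+3 to 4 N). I keep sliding slowly.

move_arm(
  rows=[
    [[0, 0, 0.1, 0, 0, 0], [0, 0, 0.2, 0, 0, 0], [0, 0, 0.3, 0, 0, 0]],
  ],
)

```text
time_s: 8.6
tcp_pos: [0.5449, 0.0648, 0.3459]
orientation: [0.994, 0.109, -0.0, -0.0]
wrist_force: [-1.9, 0.7, 2.6]
opening: 0.0218
```

move_arm(
  rows=[
    [[0, 0, 0.1, 0, 0, 0], [0, 0, 0.2, 0, 0, 0]],
  ],
)

```text
time_s: 8.8
tcp_pos: [0.5449, 0.0649, 0.3439]
orientation: [0.994, 0.109, -0.0, -0.0]
wrist_force: [-0.8, 0.5, 2.4]
opening: 0.0218
```

```bash
python3 - <<'E'
from h import *
rel([.545,.0648,.3427],12.5)
E
```

```text
t 8.8 p [0.5449 0.0649 0.3439] F [-0.79  0.54  2.39] T [-0.007  0.371 -0.008] open 0.0218
axes tilt [-9.e-04  7.e-04 -1.e+00] yaw 12.55
shift cm [0.01 0.01 0.12]
turn deg [-0.05  0.04  0.05]
```

move_arm(
  rows=[
    [[-0.05, 0, 0.05, 0, 0, 0], [-0.05, 0, 0.1, 0, 0, 0]],
  ],
)

```text
time_s: 9.0
tcp_pos: [0.5445, 0.0648, 0.343]
orientation: [0.994, 0.109, -0.0, -0.0]
wrist_force: [-1.6, 0.7, 2.0]
opening: 0.0214
```

move_arm(
  rows=[
    [[0, 0, 0.05, 0, 0, 0]],
  ],
)

```text
time_s: 9.1
tcp_pos: [0.5446, 0.0648, 0.3425]
orientation: [0.994, 0.109, 0.0, -0.0]
wrist_force: [-1.2, -0.0, 2.4]
opening: 0.021
```

```bash
python3 - <<'E'
from h import *
rel([.545,.0648,.3427],12.5)
E
```

```text
t 9.1 p [0.5446 0.0648 0.3425] F [-1.24 -0.02  2.37] T [ 0.023  0.291 -0.013] open 0.021
axes tilt [ 1.e-04  8.e-04 -1.e+00] yaw 12.54
shift cm [ 0.04  0.01 -0.02]
turn deg [-0.04 -0.02  0.04]
```

move_arm(
  rows=[
    [[-0.05, 0, 0.05, 0, 0, 0]],
  ],
)

```text
time_s: 9.2
tcp_pos: [0.5442, 0.0647, 0.3421]
orientation: [0.994, 0.109, 0.0, -0.0]
wrist_force: [0.3, -0.4, 2.9]
opening: 0.0215
```

move_arm(
  rows=[
    [[0, 0, 0.05, 0, 0, 0]],
  ],
)

```text
time_s: 9.3
tcp_pos: [0.5442, 0.0647, 0.3417]
orientation: [0.994, 0.109, 0.001, -0.0]
wrist_force: [-0.2, 0.2, 3.0]
opening: 0.0212
```

```bash
python3 - <<'E'
from h import *
rel([.545,.0648,.3427],12.5)
E
```

```text
t 9.3 p [0.5442 0.0647 0.3417] F [-0.2   0.22  2.99] T [0.049 0.174 0.03 ] open 0.0212
axes tilt [ 0.0011  0.001  -1.    ] yaw 12.54
shift cm [ 0.08  0.01 -0.1 ]
turn deg [-0.04 -0.08  0.04]
```

move_arm(
  rows=[
    [[0, 0, 0.05, 0, 0, 0]],
  ],
)

```text
time_s: 9.4
tcp_pos: [0.5442, 0.0647, 0.3412]
orientation: [0.994, 0.109, 0.001, -0.0]
wrist_force: [-0.5, -0.2, 2.7]
opening: 0.0216
```

move_arm(
  rows=[
    [[0, 0, 0.06, 0, 0, 0]],
  ],
)

```text
time_s: 9.5
tcp_pos: [0.5442, 0.0647, 0.3406]
orientation: [0.994, 0.109, 0.001, -0.0]
wrist_force: [-1.5, 0.4, 1.9]
opening: 0.0213
```

move_arm(
  rows=[
    [[0, 0, 0.06, 0, 0.1, 0]],
  ],
)

```text
time_s: 9.6
tcp_pos: [0.5442, 0.0647, 0.3401]
orientation: [0.994, 0.109, 0.001, -0.001]
wrist_force: [-2.5, 1.0, 6.0]
opening: 0.0211
```

move_arm(
  rows=[
    [[0, 0, 0, 0, -0.2, 0], [0, 0, 0, 0, -0.2, 0]],
  ],
)

```text
time_s: 9.8
tcp_pos: [0.5443, 0.0647, 0.3401]
orientation: [0.994, 0.109, 0.0, -0.0]
wrist_force: [0.1, 0.1, 1.5]
opening: 0.0214
```

```bash
python3 - <<'E'
from h import *
rel([.544,.0648,.3427],12.5)
E
```

```text
t 9.8 p [0.5443 0.0647 0.3401] F [0.15 0.13 1.53] T [ 0.163 -0.138  0.01 ] open 0.0214
axes tilt [-0.e+00  7.e-04 -1.e+00] yaw 12.54
shift cm [-0.03 -0.02 -0.26]
turn deg [-0.04 -0.01  0.04]
```

move_arm(
  rows=[
    [[0, 0, 0.04, 0, 0, 0]],
  ],
)

```text
time_s: 9.9
tcp_pos: [0.5445, 0.0647, 0.34]
orientation: [0.994, 0.109, 0.0, -0.0]
wrist_force: [-1.3, 0.1, 4.5]
opening: 0.0211
```

move_arm(
  rows=[
    [[0, 0, 0.04, 0, 0, 0]],
  ],
)

```text
time_s: 10.0
tcp_pos: [0.5445, 0.0647, 0.34]
orientation: [0.994, 0.109, 0.0, -0.0]
wrist_force: [-1.7, 0.5, 4.5]
opening: 0.0216
```

z has stopped at 0.3400, depth about 33.7 mm, which is probably the floor. I press more to confirm.

move_arm(
  rows=[
    [[0, 0, 0.06, 0, 0, 0], [0, 0, 0.06, 0, 0, 0]],
  ],
)

```text
time_s: 10.2
tcp_pos: [0.5446, 0.0647, 0.34]
orientation: [0.994, 0.109, 0.0, -0.0]
wrist_force: [-2.0, 0.0, 4.9]
opening: 0.0214
```

```bash
python3 - <<'E'
from h import *
rel([.544,.0648,.3427],12.5)
snap('side','s8');crop('s8',235,195,295,255,10)
rel([.544,.0648,.3427],12.5)
E
```

```text
t 10.2 p [0.5446 0.0647 0.34  ] F [-2.03  0.02  4.89] T [ 0.105  0.433 -0.003] open 0.0214
axes tilt [ 4.e-04  8.e-04 -1.e+00] yaw 12.54
shift cm [-0.06 -0.02 -0.27]
turn deg [-0.04 -0.03  0.04]
t 10.25 p [0.5446 0.0648 0.34  ] F [-1.84  0.75  6.07] T [ 0.122  0.47  -0.02 ] open 0.0214
axes tilt [ 5.e-04  8.e-04 -1.e+00] yaw 12.55
shift cm [-0.06 -0.02 -0.27]
turn deg [-0.04 -0.04  0.05]
```

View pics/s8_c235_195.png

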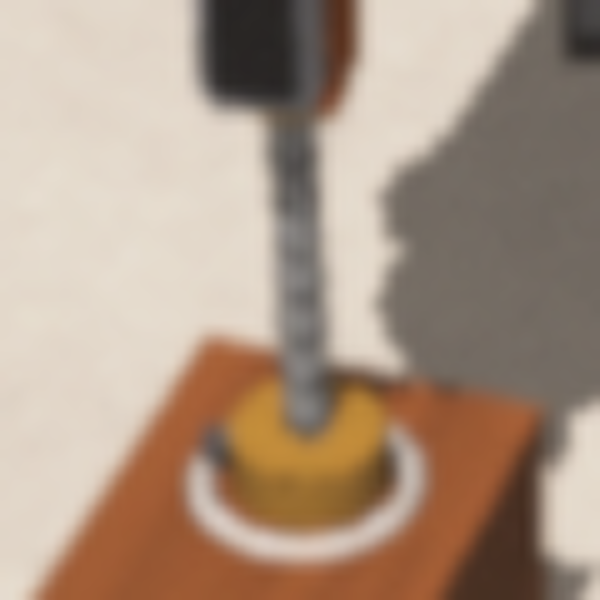

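move_arm(
  rows=[
    [[-0.05, 0, 0.08, 0, 0, 0], [-0.05, 0, 0.08, 0, 0, 0]],
  ],
)

```text
time_s: 10.45
tcp_pos: [0.5443, 0.0647, 0.34]
orientation: [0.994, 0.109, 0.001, -0.0]
wrist_force: [-0.9, 0.1, 5.2]
opening: 0.0215
```

move_arm(
  rows=[
    [[-0.04, 0, 0.11, 0, 0, 0], [-0.04, 0, 0.13, 0, 0, 0]],
  ],
)

```text
time_s: 10.65
tcp_pos: [0.5441, 0.0646, 0.34]
orientation: [0.994, 0.109, 0.001, -0.0]
wrist_force: [-1.7, 0.8, 8.0]
opening: 0.0213
```

```bash
python3 - <<'E'
from h import *
rel([.544,.0648,.3427],12.5)
E
```

```text
t 10.65 p [0.5441 0.0646 0.34  ] F [-1.74  0.84  8.01] T [ 0.201  0.476 -0.048] open 0.0213
axes tilt [ 0.0025  0.0011 -1.    ] yaw 12.55
shift cm [-0.01 -0.02 -0.27]
turn deg [-0.03 -0.15  0.05]
```

Floor confirmed: z stays fixed while the force rises. Now the steady 10 N hold.

move_arm(
  rows=[
    [[0, 0, 0.15, 0, -0.1, 0], [0, 0, 0.17, 0, -0.1, 0], [0, 0, 0.17, 0, -0.1, 0]],
  ],
)

```text
time_s: 10.95
tcp_pos: [0.5444, 0.0647, 0.3399]
orientation: [0.994, 0.109, 0.001, -0.0]
wrist_force: [-2.7, 0.1, 9.4]
opening: 0.0215
```

move_arm(
  rows=[
    [[-0.03, 0, 0.18, 0, 0, 0], [-0.03, 0, 0.18, 0, 0, 0], [-0.03, 0, 0.18, 0, 0, 0], [-0.03, 0, 0.18, 0, 0, 0], [-0.03, 0, 0.18, 0, 0, 0]],
  ],
)

```text
time_s: 11.45
tcp_pos: [0.5443, 0.0647, 0.3399]
orientation: [0.994, 0.109, 0.001, -0.0]
wrist_force: [-3.5, 0.4, 9.7]
opening: 0.0209
```

move_arm(
  rows=[
    [[-0.03, 0, 0.18, 0, 0, 0], [-0.03, 0, 0.18, 0, 0, 0], [-0.03, 0, 0.18, 0, 0, 0], [-0.03, 0, 0.18, 0, 0, 0], [-0.03, 0, 0.18, 0, 0, 0]],
  ],
)

```text
time_s: 11.95
tcp_pos: [0.5442, 0.0647, 0.3399]
orientation: [0.994, 0.109, 0.002, -0.0]
wrist_force: [-3.4, 0.2, 10.3]
opening: 0.0215
```

```bash
python3 - <<'E'
from h import *
rel([.544,.0648,.34],12.5)
E
```

```text
t 11.95 p [0.5442 0.0647 0.3399] F [-3.43  0.24 10.32] T [ 0.114  0.885 -0.026] open 0.0215
axes tilt [ 0.0031  0.0011 -1.    ] yaw 12.56
shift cm [-0.02 -0.02 -0.01]
turn deg [-0.02 -0.18  0.06]
```

move_arm(
  rows=[
    [[-0.03, 0, 0.18, 0, -0.1, 0], [-0.03, 0, 0.18, 0, -0.1, 0], [-0.03, 0, 0.18, 0, -0.1, 0], [-0.03, 0, 0.18, 0, -0.1, 0], [-0.03, 0, 0.18, 0, -0.1, 0]],
  ],
)

```text
time_s: 12.45
tcp_pos: [0.5442, 0.0647, 0.3399]
orientation: [0.994, 0.109, 0.001, -0.0]
wrist_force: [-2.8, 0.4, 9.0]
opening: 0.0208
```

move_arm(
  rows=[
    [[-0.03, 0, 0.18, 0, -0.1, 0], [-0.03, 0, 0.18, 0, -0.1, 0], [-0.03, 0, 0.18, 0, -0.1, 0], [-0.03, 0, 0.18, 0, -0.1, 0], [-0.03, 0, 0.18, 0, -0.1, 0]],
  ],
)

```text
time_s: 12.95
tcp_pos: [0.5443, 0.0647, 0.3399]
orientation: [0.994, 0.109, 0.001, -0.0]
wrist_force: [-1.8, 0.7, 9.2]
opening: 0.0212
```

```bash
python3 - <<'E'
from h import *
rel([.544,.0648,.34],12.5)
E
```

```text
t 12.95 p [0.5443 0.0647 0.3399] F [-1.76  0.74  9.17] T [0.191 0.632 0.059] open 0.0212
axes tilt [ 2.3e-03  8.0e-04 -1.0e+00] yaw 12.57
shift cm [-0.02 -0.01 -0.01]
turn deg [-0.01 -0.14  0.07]
```

Held about 2 s at 9 to 10 N. I ease off and then open.

move_arm(
  rows=[
    [[-0.01, 0, 0.12, 0, -0.1, 0], [0, 0, 0.07, 0, -0.1, 0], [0, 0, 0.04, 0, -0.1, 0], [0, 0, 0.04, 0, -0.1, 0]],
  ],
)

```text
time_s: 13.35
tcp_pos: [0.5443, 0.0648, 0.34]
orientation: [0.994, 0.109, 0.001, -0.0]
wrist_force: [-1.4, -0.3, 5.7]
opening: 0.0212
```

```bash
python3 - <<'E'
from h import *
rel([.544,.0648,.34],12.5)
E
```

```text
t 13.35 p [0.5443 0.0648 0.34  ] F [-1.36 -0.28  5.74] T [ 0.205  0.224 -0.015] open 0.0212
axes tilt [ 1.2e-03  6.0e-04 -1.0e+00] yaw 12.57
shift cm [-0.03 -0.01 -0.  ]
turn deg [-0.02 -0.07  0.07]
```

move_arm(
  rows=[
    [[-0.02, 0, 0, 0, 0, 0], [-0.02, 0, 0, 0, 0, 0], [-0.02, 0, 0, 0, 0, 0]],
  ],
)

```text
time_s: 13.65
tcp_pos: [0.5442, 0.0647, 0.34]
orientation: [0.994, 0.109, 0.001, -0.0]
wrist_force: [-0.3, -0.1, 3.9]
opening: 0.0213
```

```bash
python3 - <<'E'
from h import *
rel([.544,.0648,.34],12.5)
E
```

```text
t 13.65 p [0.5442 0.0647 0.34  ] F [-0.27 -0.11  3.92] T [ 0.114  0.258 -0.033] open 0.0213
axes tilt [ 1.3e-03  6.0e-04 -1.0e+00] yaw 12.56
shift cm [-0.02 -0.01 -0.  ]
turn deg [-0.02 -0.08  0.06]
```

move_arm(
  rows=[
    [[0, 0, -0.01, 0, 0, 0], [0, 0, -0.02, 0, 0, 0]],
  ],
)

```text
time_s: 13.85
tcp_pos: [0.5442, 0.0647, 0.34]
orientation: [0.994, 0.109, 0.001, -0.0]
wrist_force: [-1.9, 0.5, 2.6]
opening: 0.0212
```

move_arm(
  rows=[
    [[0, 0, 0, 0, 0, 0], [0, 0, 0, 0, 0, 0], [0, 0, 0, 0, 0, 0], [0, 0, 0, 0, 0, 0], [0, 0, 0, 0, 0, 0]],
  ],
  hand=70,
)

```text
time_s: 14.35
tcp_pos: [0.5441, 0.0647, 0.3398]
orientation: [0.994, 0.109, 0.0, -0.0]
wrist_force: [0.4, 1.1, -0.9]
opening: 0.0598
```

```bash
python3 - <<'E'
from h import *
rel([.544,.0648,.34],12.5)
snap('side','s9');crop('s9',215,145,315,265,6)
E
```

```text
t 14.35 p [0.5441 0.0647 0.3398] F [ 0.44  1.11 -0.87] T [ 0.023 -0.002 -0.041] open 0.0598
axes tilt [ 9.e-04  5.e-04 -1.e+00] yaw 12.57
shift cm [-0.01 -0.01 -0.02]
turn deg [-0.02 -0.06  0.07]
```

View pics/s9_c215_145.png

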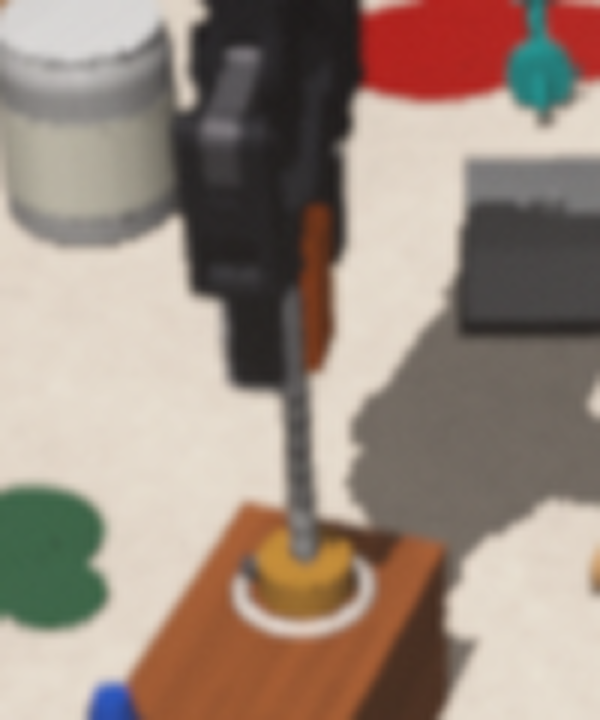

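The gauge stands on its own with its collar flat inside the ring (crop 305,570). I raise the arm straight up.

move_arm(
  rows=[
    [[0, 0, -0.5, 0, 0, 0], [0, 0, -1.5, 0, 0, 0], [0, 0, -3, 0, 0, 0], [0, 0, -4.5, 0, 0, 0], [0, 0, -6, 0, 0, 0]],
  ],
)

```text
time_s: 14.9
tcp_pos: [0.5442, 0.0647, 0.4022]
orientation: [0.994, 0.109, 0.001, -0.0]
wrist_force: [-0.5, 0.2, -0.1]
opening: 0.0596
```

move_arm(
  rows=[
    [[0, 0, -2, 0, 0, 0], [0, 0, -4, 0, 0, 0], [0, 0, -6, 0, 0, 0], [0, 0, -6, 0, 0, 0]],
  ],
)

```text
time_s: 15.3
tcp_pos: [0.5444, 0.0647, 0.4675]
orientation: [0.994, 0.109, 0.005, 0.0]
wrist_force: [-0.6, 0.2, 0.5]
opening: 0.0598
```

move_arm(
  rows=[
    [[0, 3, 0, 0, 0, 0], [0, 7, 0, 0, 0, 0], [0, 11, 0, 0, 0, 0], [0, 15, 0, 0, 0, 0], [0, 18, 0, 0, 0, 0]],
  ],
)

```text
time_s: 15.8
tcp_pos: [0.5836, -0.1131, 0.4671]
orientation: [0.994, 0.109, 0.005, 0.0]
wrist_force: [-0.2, 0.4, -0.4]
opening: 0.0599
```

```bash
python3 - <<'E'
from h import *
rel(None)
snap('side','s10');im,D=snap('top','t10');crop('s10',205,120,315,265,5);crop('t10',140,150,300,270,5)
E
```

```text
t 15.8 p [ 0.5836 -0.1131  0.4671] F [-0.22  0.42 -0.42] T [-0.006 -0.006 -0.034] open 0.0599
axes tilt [ 1.010e-02  3.000e-04 -9.999e-01] yaw 12.5
```

View pics/s10_c205_120.png

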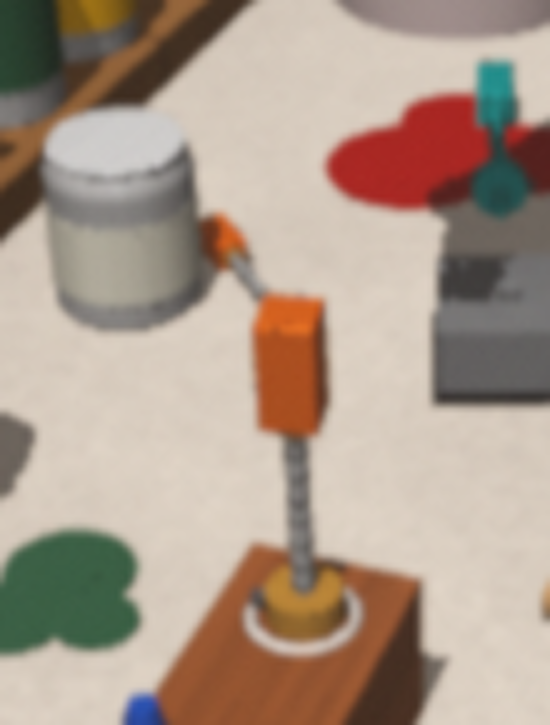

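View pics/t10.png

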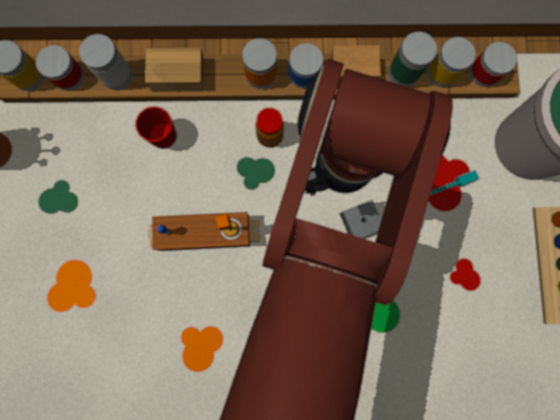

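View pics/t10_c140_150.png

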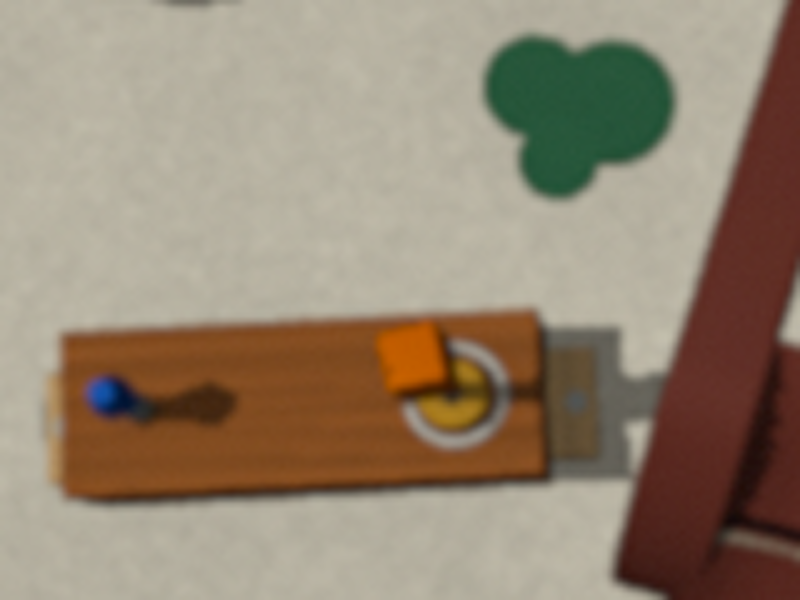

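```bash
python3 - <<'E'
from h import *
q=proj('top',[.543,.064,.2063]);print('top exp crop',(q-[140,150]+.5)*5-.5)
q=proj('side',[.545,.0652,.2063]);print('side exp crop',(q-[205,120]+.5)*5-.5)
z=np.load('pics/t10.npz')['d'];P=[]
for v in range(210,235):
  for u in range(210,235):
    p=w('top',u,v,d=z[v,u])
    if p[2]>.197 and p[2]<.22:P.append(p)
P=np.array(P);print(len(P),P.mean(0))
a,b=np.load('pics/s5.npz')['im'],np.load('pics/s10.npz')['im']
print(np.abs(a[150:330,90:290].astype(int)-b[150:330,90:290]).max())
E
```

```text
top exp crop [415.05902151 351.8729055 ]
side exp crop [287.1284813  305.94892179]
159 [0.5419251  0.0660545  0.20512519]
180
```

Gauge is upright: its top is within about 1 to 2 mm of the expected spot over the bore and at z about 0.205, against 0.206 expected. Handing in.

```bash
python3 - <<'E'
from h import *
print(bot.hand_in())
E
```

```text
the job is handed in; nothing more can be done
None
```

I took the larger orange gauge out of its rest and lowered it into the white-ringed bore. The collar slid up until the rod stopped on the floor, about 33.7 mm down by the arm's height reading. I pressed there at 9–10 N for about 2 s (10.3 N was the highest reading), eased off, let go and withdrew. I handed in at about 16 s.

**Last checks:**
- **Gauge:** it stands upright. The middle of the handle's top was within about 1–2 mm of where a vertical gauge would put it, at z = 0.205 m against 0.206 m expected. The collar lies flat and centred inside the white ring.
- **Robot:** it touches nothing, and the wrist force reads about zero.
- **Other things:** the brush, jar and tub are where they were in the top view. The tin looks unmoved in the side view; the arm hid it in the last top view.

**Disagreements:**
- **Fallen decoys:** the small orange gauge and the turquoise one fell over during the run and now lie on the table. Both had stood free on their rod tips. The gripper was about 9–10 cm away and the wrist force showed no knock, so I think they fell on their own, but I cannot prove it.
- **Where the small one lies:** its handle now lies right beside the paint tin, which still stands in its place.
- **Side force:** there was a sideways force of 1–3.5 N while sliding and pressing, from the rod rubbing on the bore wall. It had gone after release.

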